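# Start a hold-to-run board test

## Task

Run the test on the board lying in the tester, using pushes only: first switch the blue rocker on by pressing down its end with the white dot, then push the yellow key fully in so that it stays in, then press the green button fully down and keep it down; the program finishes while still holding the green button. Do not press the red button, and leave the board and the things around the tester where they are.

Things in the scene. Friction and masses are not known exactly. Their poses are not given: they have to be found in the camera images.
- tester: board tester, a grey box with a black deck, 170 (its x, depth) x 290 (its y, width) x 55 mm, fixed to the bench; origin at the centre of its underside; x points to its far side, where a circuit board lies in a white-walled nest, y to the left, z up. Four controls (blue rocker, yellow key, green button, red button) stand on the deck 55 mm above the bench in one row along y, 66 mm apart, 38 mm nearer to the robot than the tester's centre; their order changes from start to start
- rocker_on_end (a point): point on the face of the blue rocker's far half, beside the white dot, 18.5 mm from the rocker's hinge and 8 mm from its outer end; the point moves with the rocker, about 77 mm above the bench when off and 7 mm lower when on. The paddle is 53 mm long (tester's x) and 30 mm wide, shallow V in profile, its hinge along the tester's y at 9 mm above the deck
- rocker (a joint): angle of the blue rocker, rad: -0.18 off (dotted far end up), +0.18 on (dotted far end pushed down). It turns stiffly (0.04 N m, about 2 to 5 N at the point) and stays where it is left
- latch_key_top (a point): centre of the top of the yellow square latching key, 28 x 28 mm, 18 mm above the deck when out; it moves down with the key
- latch_key (a joint): how far the yellow key is pushed in, m: 0 out, 0.008 fully in. Pushing takes about 4 N; it has no spring and stays in where it is left
- test_button_top (a point): centre of the top of the round green button, 28 mm across, 18 mm above the deck when out; it moves down with the button
- test_button (a joint): how far the green button is pushed in, m: 0 out, 0.006 fully in. Sprung: 1.5 N to start, 5 N fully in, comes back out when let go
- test_button_base: round grey housing of the green button, 44 mm across and 12 mm high, fixed on the deck, together with its button; origin at the centre of its underside
- stop_button_top (a point): centre of the top of the round red button, same size and make as the green one; not to be pressed
- stop_button (a joint): how far the red button is pushed in, m: 0 out, 0.006 fully in (sprung like the green one)
- board: loose blue circuit board, 35 x 49 mm, parts up to 14 mm high, lying in the nest (walls 6 mm high) on the far half of the tester's deck; origin at the centre of its underside
- tin: loose round dark open tin filled with yellow wire wool, 51 mm across, 38 mm high, on the bench to the right of the tester; origin at the centre of its underside
- orange_relay: loose orange relay, 12 x 28 x 25 mm, on the bench to the right of the tester; origin at the centre of its underside
- battery: loose black 9 V block battery, 26 x 52 x 18 mm, lying on the bench to the left of the tester; origin at the centre of its underside

How it is judged:
By the outcome, as a careful person would: the job done as asked, in the order asked, and still so for the second after the job is handed in, while the arm keeps its last pose, push and grip.
It also fails if it takes over 32 s, if anything falls off the work surface, if the arm or the gripper's body presses on something with over 40 N, if the wrist force passes 120 N, or if a joint passes its speed limit or range.

## Robot

A 7-joint arm with a two-finger parallel gripper is mounted at the origin on a cart in front of the work surface, level with it; the furniture and walls round the work are solid. World frame = base frame: x ahead of the robot, y to its left, z up, the work surface at z = 0. Lengths are in m, angles in rad, forces in N, time in s.
With the tool pointing down it reaches from about 0.425 to 0.825 m from the base axis. Payload 3.6 kg.
Tool frame: the origin (TCP) lies at the very end of the fingers, on their centre line; the grasp point (between the pads) lies 19 mm behind it; x points along the fingers, z is the direction in which the jaws open and shut, and the axes are right-handed (so a half turn about x gives the same grasp; the last joint's range is limited). The gripper opens to 85 mm and grips with 20 to 120 N. Pads are 22 mm wide; open, the fingers measure 114 mm over their backs; the gripper's body (76 mm by 85 mm) begins 54 mm behind the grasp point. The pads swing forward as they close: fully open they stand 13 mm farther back than shut.
Start: joints at [1.254, 0.615, -0.013, 1.423, 0.008, 1.103, -0.04], TCP at [0.186, -0.623, 0.197] pointing down, gripper open.
Joint ranges: [-3.12, 3.12], [-0.3, 2.06], [-1.34, 1.32], [0.26, 2.42], [-1.36, 4.5], [0.01, 1.98], [-2.84, 2.84]. Speed limits (rad/s): [2.79, 2.79, 3.14, 3.14, 3.14, 3.14, 3.14].

## Interface

Orientations are given as a unit quaternion [x, y, z, w].
In Python, from cell import env gives the robot as it stands.
- The arm moves only by the tool arm_command, never from a script. Its argument "motion" is a list of rows, each a list of 7 numbers: the shift along the tool's x, y, z in m, then the turn, a rotation vector about the tool's x, y, z in rad, then the opening in per cent of the stroke, from 0 (shut) to 100 (fully open). A call has 1 to 5 rows; each row shifts and turns the commanded pose from where the row before left it, along the tool's axes as they then stand; what a row does not reach is not made up. A row lasts 1/10 s, in which the tool goes at most 50 mm and 8.59 degrees, less where a joint would pass 70% of its speed; a pose out of reach is approached as far as the arm can. A call with a gripper value outside its range is refused whole. The fingers move at their own pace and stop on an object; "grip_force" is the grip in N (left out, the last holds). Time passes only in rows, so rows that do not move let the fingers close. It gives the time, the measured TCP pose, the force and the opening at its end, in the units of the state.
- env.read_state(): the state, without advancing time (a new reading comes with each control period).
- env.grab_frame(name): name is "side" or "top" or "wrist"; returns a dict with "pixels" (480x640x3 uint8, blue, green, red), "z_map" (480x640 float32, m along the optical axis (not along the pixel's ray), 0 where there is no reading), "vfov" (degrees; the focal length in pixels is half the picture's height over the tangent of half this angle, whatever the lens; pixels are square), "cx", "cy" (the principal point, pixels), "R" (3x3) and "t" (3): a world point X has camera coordinates R X + t. Camera axes: x right, y down, z forward; pixel columns grow to the right and rows downward; lengths in m; the calibration is good to about 2 mm. A picture is of the moment at which its call begins.
- env.hand_in(): hands the job in, once; it reports no verdict.
Trained networks look in a picture, given as the dict that the camera call returned (one of the last four; its "shot" number tells which), for a name from the list of things; names that differ only in an ending like _2 or _b are one class to them, and where a whole thing is asked for, a point or a joint stands for the part that bears it (a point fixed in the world has none). Each returns a list of dicts, best first, with "p" (0 to 1); they miss things now and then, are a little off and sometimes report something else, mostly with a low value. They report only what shows in the picture. A call takes as long as a camera call.
- env.find_in(picture, target): "at" ([x, y, z] in m, in the coordinates of the camera as it stood for that picture, good to about 4 mm: the middle of the surface that is visible of it).
- env.trace(picture, target): "mask" (480x640 bool, what is visible of it).
- env.mark_of(picture, target): "at" ([x, y, z] in m, in the coordinates of the camera as it stood for that picture, good to about 4 mm: a listed point, or the origin of a listed thing).
The state is a dict: "t": time; "q": joint angles; "dq": joint speeds; "effort": joint torques, N m; "ee_pos": TCP position; "tcp_rot": TCP orientation; "wrist_force": force on the tool from outside, world axes, zero at the start; "wrist_torque": the same for the moment, N m; "finger_gap": finger opening in m.
Only numpy, scipy, OpenCV 4.12 (cv2) and the standard library are available. Lean on these libraries where they do the work, as an engineer would, in place of code of your own. Each camera call takes 0.05 s, during which the arm holds its last target.

## Working session

There is one attempt and no reset: what is moved stays moved. The work goes in short steps, Python scripts to look and compute and a tool call to move; the robot and the scene stay as the last step left them, time stands still between calls to the robot, and variables do not carry over. Pictures are saved under pics/ and viewed, and the job is handed in when it is done.

Besides the shell and the picture viewer there is one more tool, called after "Emit:" as a command line: name --pt "numbers of a row" for each row, then --argument value for the rest. arm_command: Moves the arm, as the interface text tells. Its arguments: {"type":"object","properties":{"motion":{"type":"array"},"grip_force":{"type":"number"}},"required":["motion"]}

```bash
mkdir -p pics; ls; cat > h.py <<'E'
from cell import env
import numpy as np, cv2
from scipy.spatial.transform import Rotation as Ro
def w(f,p): return np.array(f["R"]).T@(np.array(p)-np.array(f["t"]))
E
python3 - <<'E'
from h import *
s=env.read_state(); print({k:np.round(v,3) for k,v in s.items()}); print(Ro.from_quat(s["tcp_rot"]).as_matrix().round(3))
for n in ["top","side"]:
    f=env.grab_frame(n); cv2.imwrite(f"pics/{n}0.png",f["pixels"])
    for k in ["tester","rocker_on_end","latch_key_top","test_button_top","stop_button_top","board"]:
        r=env.mark_of(f,k); print(n,k,[(round(d["p"],2),w(f,d["at"]).round(4)) for d in r[:2]])
E
```

```text
pics
{'t': np.float64(0.0), 'q': array([ 1.255,  0.616, -0.013,  1.425,  0.008,  1.103, -0.04 ]), 'dq': array([-0.001,  0.001,  0.001, -0.001, -0.002, -0.   , -0.001]), 'effort': array([-0.0000e+00, -4.6923e+01,  2.5900e-01, -1.7104e+01,  1.0000e-02,
        9.0000e-03, -0.0000e+00]), 'ee_pos': array([ 0.186, -0.622,  0.196]), 'tcp_rot': array([ 0.423,  0.568, -0.422,  0.566]), 'wrist_force': array([-0.144,  0.545,  0.178]), 'wrist_torque': array([ 0.022, -0.035,  0.002]), 'finger_gap': np.float64(0.086)}
[[-0.001  0.958  0.286]
 [ 0.002  0.286 -0.958]
 [-1.    -0.    -0.003]]
top tester [(0.68, array([ 5.477e-01, -1.028e-01, -4.000e-04]))]
top rocker_on_end [(0.62, array([ 0.5068, -0.0062,  0.0764])), (0.32, array([ 0.5029, -0.0754,  0.0729]))]
top latch_key_top [(0.61, array([ 0.5037, -0.0779,  0.0741])), (0.24, array([ 0.5497, -0.0989, -0.0032]))]
top test_button_top [(0.53, array([ 0.5323, -0.2076,  0.0768]))]
top stop_button_top [(0.77, array([ 0.5194, -0.1376,  0.0766]))]
top board [(0.73, array([ 0.5937, -0.09  ,  0.0533]))]
side tester []
side rocker_on_end [(0.71, array([ 0.4976, -0.0078,  0.0744]))]
side latch_key_top [(0.75, array([ 0.4982, -0.0744,  0.0718]))]
side test_button_top [(0.74, array([ 0.5328, -0.2039,  0.0748]))]
side stop_button_top [(0.55, array([ 0.5212, -0.14  ,  0.0771]))]
side board []
```

View pics/top0.png

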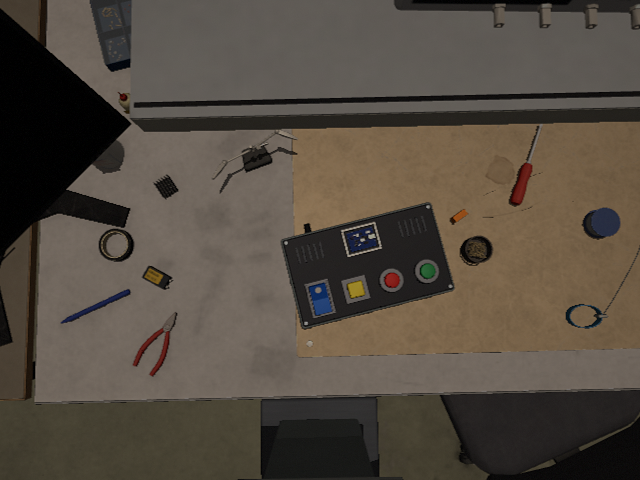

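View pics/side0.png

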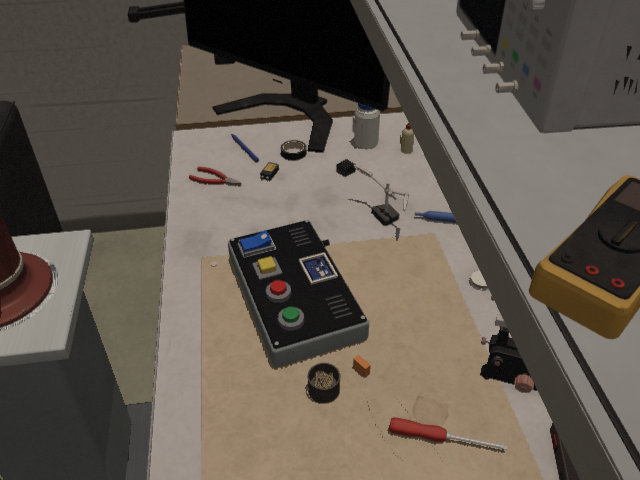

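The top view shows, from left to right, the blue rocker at (319,298) with its dot at (318,290), the yellow key at (356,290), red at (391,280) and green at (427,271). There is a shelf behind them, above row 125. I'll refine the positions from colour and depth.

```bash
cat > m.py <<'E'
from h import *
def cloud(f):
    z=f["z_map"]; fl=240/np.tan(np.radians(f["vfov"])/2); v,u=np.mgrid[:480,:640]
    P=np.stack([(u-f["cx"])/fl*z,(v-f["cy"])/fl*z,z],-1)
    return (P-np.array(f["t"]))@np.array(f["R"])
def masks(f,C):
    h=cv2.cvtColor(f["pixels"],cv2.COLOR_BGR2HSV); H,S,V=[h[...,i].astype(int) for i in range(3)]
    box=(C[...,0]>.4)&(C[...,0]<.6)&(C[...,1]>-.28)&(C[...,1]<.06)&(C[...,2]>.058)&(C[...,2]<.1)&(S>120)&(V>60)
    return {"blue":box&(abs(H-106)<14)&(C[...,0]<.535),"yellow":box&(abs(H-27)<7),"green":box&(abs(H-68)<20),"red":box&((H<8)|(H>172))}
E
python3 - <<'E'
from m import *
for n in ["top","side"]:
    f=env.grab_frame(n); C=cloud(f)
    for k,m in masks(f,C).items():
        p=C[m]; print(n,k,len(p),p.mean(0).round(4),np.median(p,0).round(4),p.min(0).round(3),p.max(0).round(3)) if len(p) else print(n,k,0)
    if n=="top":
        for c,r in [(319,298),(318,290),(319,286),(319,310),(356,290),(300,120),(300,110),(300,50),(500,120),(370,200)]: print((c,r),C[r,c].round(3))
E
```

```text
top blue 436 [ 0.4865 -0.0122  0.072 ] [ 0.4857 -0.0131  0.0714] [ 0.461 -0.031  0.058] [0.516 0.008 0.083]
top yellow 236 [ 0.5041 -0.0756  0.0723] [ 0.504  -0.0759  0.0727] [ 0.49  -0.091  0.059] [ 0.52  -0.061  0.076]
top green 159 [ 0.5343 -0.2039  0.0769] [ 0.5349 -0.2042  0.0768] [ 0.523 -0.215  0.072] [ 0.546 -0.192  0.082]
top red 183 [ 0.5189 -0.1396  0.0767] [ 0.5187 -0.14    0.0769] [ 0.506 -0.153  0.065] [ 0.531 -0.127  0.082]
(319, 298) [ 0.489 -0.01   0.074]
(318, 290) [ 0.503 -0.009  0.073]
(319, 286) [ 0.51  -0.01   0.074]
(319, 310) [ 0.468 -0.01   0.072]
(356, 290) [ 0.502 -0.076  0.07 ]
(300, 120) [0.684 0.006 0.48 ]
(300, 110) [0.689 0.005 0.497]
(300, 50) [0.752 0.004 0.498]
(500, 120) [ 0.684 -0.208  0.464]
(370, 200) [ 0.675 -0.113  0.003]
side blue 329 [ 0.485  -0.0149  0.0693] [ 0.4846 -0.0162  0.0687] [ 0.458 -0.035  0.06 ] [0.513 0.007 0.079]
side yellow 228 [ 0.5021 -0.0809  0.0688] [ 0.5022 -0.0829  0.07  ] [ 0.487 -0.094  0.058] [ 0.517 -0.061  0.074]
side green 155 [ 0.5323 -0.2057  0.0747] [ 0.5324 -0.206   0.0747] [ 0.52  -0.219  0.072] [ 0.545 -0.191  0.078]
side red 190 [ 0.5173 -0.1436  0.0735] [ 0.5173 -0.145   0.0743] [ 0.504 -0.157  0.064] [ 0.531 -0.123  0.08 ]
```

Emit:
arm_command --pt "0 0 0 0.047 0 0 0" --pt "0 0.038 -0.043 0 0 0 0" --pt "0 0.038 -0.043 0 0 0 0" --pt "0 0.038 -0.043 0 0 0 0" --pt "0 0.038 -0.043 0 0 0 0" --grip_force 40

```text
t: 1.3
ee_pos: [0.2791, -0.4439, 0.1974]
tcp_rot: [0.436, 0.557, -0.436, 0.557]
wrist_force: [1.8, -0.9, 0.4]
finger_gap: 0.0122
```

Emit:
arm_command --pt "0 0.038 -0.043 0 0 0 0" --pt "0 0.038 -0.043 0 0 0 0" --pt "0 0.038 -0.043 0 0 0 0" --pt "0 0.038 -0.043 0 0 0 0"

```text
t: 1.7
ee_pos: [0.3717, -0.2666, 0.1977]
tcp_rot: [0.436, 0.556, -0.436, 0.557]
wrist_force: [1.3, 0.1, -0.2]
finger_gap: 0.0002
```

Emit:
arm_command --pt "0 0.038 -0.043 0 0 0 0" --pt "0 0.038 -0.043 0 0 0 0" --pt "0 0.02 -0.023 0 0 0 0" --pt "0 0 0 0 0 0 0"

```text
t: 2.1
ee_pos: [0.4336, -0.147, 0.1977]
tcp_rot: [0.434, 0.559, -0.432, 0.559]
wrist_force: [0.5, -0.5, 0.2]
finger_gap: -0.0001
```

```bash
cat > d.py <<'E'
from h import *
def off(T):
    s=env.read_state(); R=Ro.from_quat(s["tcp_rot"]).as_matrix()
    print("t",s["t"].round(2),s["ee_pos"].round(4),"F",s["wrist_force"].round(1)); print(R.round(3)); print("off",(R.T@(np.array(T)-s["ee_pos"])).round(4))
E
python3 - <<'E'
from d import *
off([.505,-.008,.12])
E
```

```text
Traceback (most recent call last):
  File "d.py", line 4, in off
    print("t",s["t"].round(2),s["ee_pos"].round(4),"F",s["wrist_force"].round(1)); print(R.round(3)); print("off",(R.T@(np.array(T)-s["ee_pos"])).round(4))
              ^^^^^^^^^^^^
AttributeError: 'float' object has no attribute 'round'
```

```bash
sed -i 's/s\["t"\].round(2)/round(float(s["t"]),2)/' d.py
python3 - <<'E'
from d import *
off([.505,-.008,.12])
E
```

```text
t 2.1 [ 0.4336 -0.147   0.1977] F [ 0.5 -0.5  0.2]
[[ 0.003  0.968  0.251]
 [ 0.002  0.251 -0.968]
 [-1.     0.003 -0.002]]
off [ 0.0782  0.1037 -0.1165]
```

Emit:
arm_command --pt "0 0.035 -0.035 0 0 0 0" --pt "0 0.035 -0.035 0 0 0 0" --pt "0 0.034 -0.035 0 0 0 0" --pt "0.03 0 -0.011 0 0 0 0" --pt "0.04 0 0 0 0 0 0"

```text
t: 2.6
ee_pos: [0.5067, -0.0124, 0.1283]
tcp_rot: [0.436, 0.556, -0.433, 0.559]
wrist_force: [0.2, -0.9, -1.1]
finger_gap: -0.0001
```

Emit:
arm_command --pt "0 0 0 0 0 0 0"

```text
t: 2.7
ee_pos: [0.4998, -0.0157, 0.1233]
tcp_rot: [0.433, 0.56, -0.438, 0.554]
wrist_force: [-1.1, -0.6, 0.5]
finger_gap: -0.0002
```

```bash
python3 - <<'E'
from d import *
off([.505,-.008,.077])
f=env.grab_frame("side"); cv2.imwrite("pics/side1.png",cv2.resize(f["pixels"][180:380,180:400],None,fx=2.7,fy=2.7))
f=env.grab_frame("wrist"); cv2.imwrite("pics/wrist1.png",f["pixels"])
E
```

```text
t 2.7 [ 0.4998 -0.0157  0.1233] F [-1.1 -0.6  0.5]
[[-0.011  0.971  0.24 ]
 [-0.001  0.24  -0.971]
 [-1.    -0.011 -0.002]]
off [ 0.0462  0.0074 -0.0061]
```

View pics/side1.png

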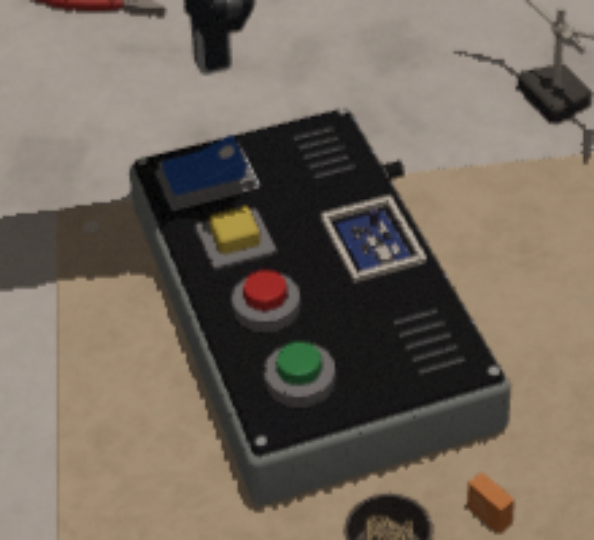

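View pics/wrist1.png

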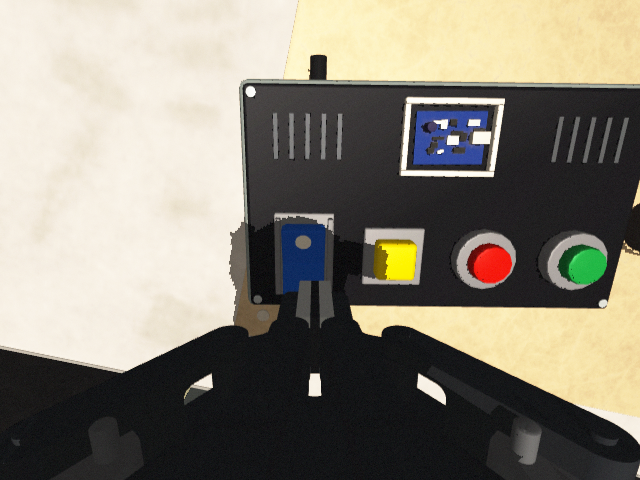

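The wrist view shows the tool aligned with the tester. The dot is at (303,242) and the finger line sits at about column 316. I'll measure the controls from here.

```bash
python3 - <<'E'
from m import *
f=env.grab_frame("wrist"); C=cloud(f)
for k,m in masks(f,C).items():
    m&=(C[...,2]>.065); p=C[m]; print(k,len(p),((p.min(0)+p.max(0))/2).round(4),np.median(p,0).round(4))
print(C[242,303].round(4),C[226,303].round(4))
for k in ["rocker_on_end","latch_key_top","test_button_top","stop_button_top"]:
    print(k,[(round(d["p"],2),w(f,d["at"]).round(4)) for d in env.mark_of(f,k)[:1]])
from d import off; off([.505,-.008,.077])
E
```

```text
blue 2235 [ 0.4899 -0.0096  0.0738] [ 0.4936 -0.0092  0.0725]
yellow 1512 [ 0.505  -0.0753  0.07  ] [ 0.5061 -0.0738  0.0729]
green 1325 [ 0.5348 -0.2029  0.0732] [ 0.5358 -0.2003  0.0771]
red 1332 [ 0.5196 -0.1417  0.0728] [ 0.5208 -0.1366  0.077 ]
[ 0.5062 -0.0079  0.0768] [ 0.5132 -0.0056  0.0591]
rocker_on_end [(0.56, array([ 0.5061, -0.0077,  0.0745]))]
latch_key_top [(0.93, array([ 0.5031, -0.0764,  0.0716]))]
test_button_top [(0.85, array([ 0.5354, -0.2018,  0.079 ]))]
stop_button_top [(0.75, array([ 0.5199, -0.14  ,  0.077 ]))]
t 3.05 [ 0.5052 -0.0155  0.1289] F [ 0.7 -0.2  0.3]
[[ 0.004  0.971  0.239]
 [-0.     0.239 -0.971]
 [-1.     0.003  0.001]]
off [ 0.0519  0.0014 -0.0073]
```

Emit:
arm_command --pt "0 0.002 -0.0075 0 0 0 0" --pt "0.02 0 0 0 0 0 0" --pt "0.02 0 0 0 0 0 0" --pt "0 0 0 0 0 0 0" --pt "0 0 0 0 0 0 0"

```text
t: 3.55
ee_pos: [0.5044, -0.0066, 0.0877]
tcp_rot: [0.436, 0.557, -0.435, 0.557]
wrist_force: [-0.3, -0.1, 0.7]
finger_gap: -0.0003
```

Emit:
arm_command --pt "0.004 0 0 0 0 0 0" --pt "0.004 0 0 0 0 0 0" --pt "0.003 0 0 0 0 0 0" --pt "0.003 0 0 0 0 0 0" --pt "0 0 0 0 0 0 0"

```text
t: 4.05
ee_pos: [0.5038, -0.0071, 0.0729]
tcp_rot: [0.436, 0.557, -0.436, 0.557]
wrist_force: [-0.8, 1.2, -0.3]
finger_gap: -0.0001
```

Emit:
arm_command --pt "0.002 0 0 0 0 0 0" --pt "0.002 0 0 0 0 0 0" --pt "0 0 0 0 0 0 0"

```text
t: 4.35
ee_pos: [0.5039, -0.0071, 0.069]
tcp_rot: [0.436, 0.557, -0.436, 0.557]
wrist_force: [0.5, -0.2, 0.6]
finger_gap: -0.0001
```

```bash
python3 - <<'E'
from m import *
f=env.grab_frame("side"); cv2.imwrite("pics/side2.png",cv2.resize(f["pixels"][180:330,200:380],None,fx=4,fy=4))
f=env.grab_frame("wrist"); cv2.imwrite("pics/wrist2.png",f["pixels"])
from d import off; off([.505,-.008,.077])
E
```

```text
t 4.45 [ 0.5041 -0.0071  0.0692] F [-0.  -0.   0.3]
[[-0.     0.971  0.24 ]
 [ 0.     0.24  -0.971]
 [-1.    -0.    -0.   ]]
off [-0.0078  0.0006  0.0011]
```

View pics/side2.png

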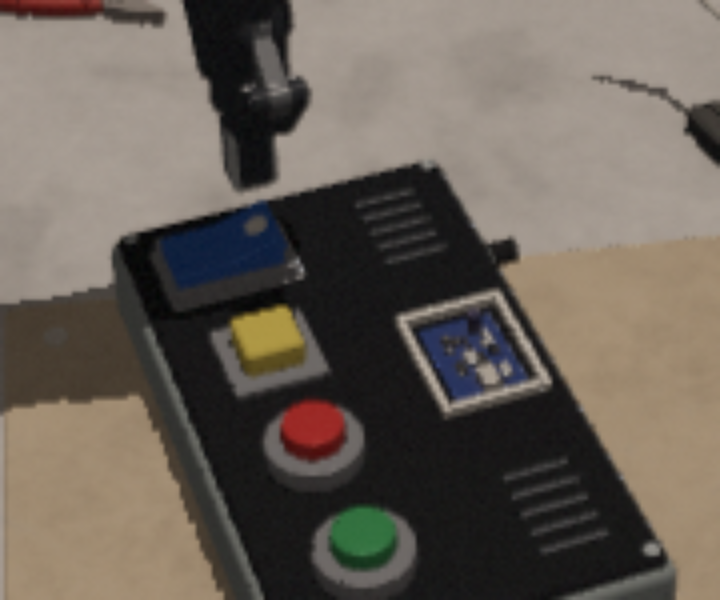

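View pics/wrist2.png

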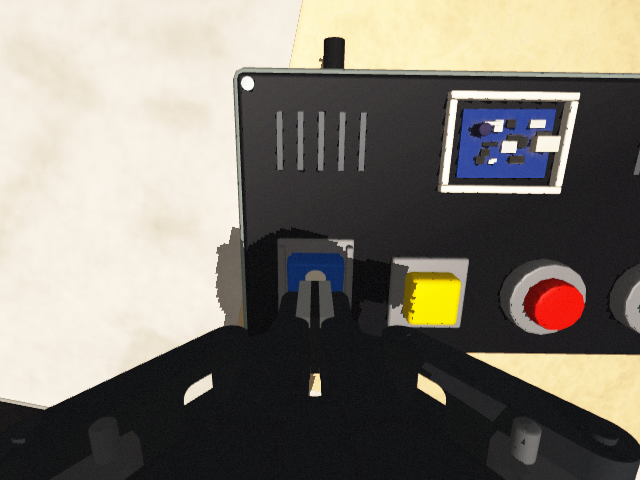

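The side picture shows the fingertip at crop (250,188) clearly above the rocker, although the state says z=0.069. The force is also about 0. I'll measure the tip's real height.

```bash
python3 - <<'E'
from m import *
f=env.grab_frame("side"); C=cloud(f)
for r in range(212,234,2): print(r,[ (c,C[r,c].round(3).tolist()) for c in (258,262,266)])
f=env.grab_frame("wrist"); C=cloud(f)
for r in range(276,330,6): print(r,[C[r,c].round(3).tolist() for c in (303,326)])
f=env.grab_frame("top"); C=cloud(f); cv2.imwrite("pics/top2.png",cv2.resize(f["pixels"][180:340,260:470],None,fx=3.5,fy=3.5))
E
```

```text
212 [(258, [0.496, -0.036, 0.154]), (262, [0.503, -0.054, 0.168]), (266, [0.51, -0.047, 0.161])]
214 [(258, [0.496, -0.037, 0.15]), (262, [0.503, -0.047, 0.158]), (266, [0.51, -0.038, 0.149])]
216 [(258, [0.496, -0.016, 0.129]), (262, [0.503, -0.02, 0.132]), (266, [0.51, -0.02, 0.13])]
218 [(258, [0.495, -0.02, 0.128]), (262, [0.502, -0.019, 0.126]), (266, [0.509, -0.022, 0.127])]
220 [(258, [0.495, -0.016, 0.12]), (262, [0.502, -0.022, 0.124]), (266, [0.509, -0.018, 0.12])]
222 [(258, [0.495, -0.016, 0.115]), (262, [0.502, -0.022, 0.119]), (266, [0.509, -0.022, 0.118])]
224 [(258, [0.494, -0.016, 0.11]), (262, [0.501, -0.023, 0.115]), (266, [0.509, -0.021, 0.113])]
226 [(258, [0.494, -0.018, 0.107]), (262, [0.501, -0.021, 0.109]), (266, [0.508, -0.012, 0.1])]
228 [(258, [0.494, 0.11, -0.004]), (262, [0.502, 0.109, -0.004]), (266, [0.51, 0.102, 0.001])]
230 [(258, [0.493, 0.104, -0.004]), (262, [0.501, 0.101, -0.003]), (266, [0.509, 0.035, 0.052])]
232 [(258, [0.493, 0.03, 0.053]), (262, [0.5, 0.002, 0.075]), (266, [0.508, 0.001, 0.076])]
276 [[0.504, -0.001, 0.076], [0.507, -0.013, 0.076]]
282 [[0.514, 0.0, 0.109], [0.516, -0.009, 0.109]]
288 [[0.514, 0.0, 0.116], [0.516, -0.009, 0.116]]
294 [[0.515, -0.0, 0.124], [0.517, -0.009, 0.122]]
300 [[0.514, -0.0, 0.128], [0.516, -0.009, 0.127]]
306 [[0.514, -0.0, 0.133], [0.516, -0.009, 0.133]]
312 [[0.514, -0.001, 0.136], [0.517, -0.008, 0.138]]
318 [[0.514, -0.001, 0.141], [0.516, -0.008, 0.141]]
324 [[0.515, -0.001, 0.148], [0.517, -0.008, 0.147]]
```

View pics/top2.png

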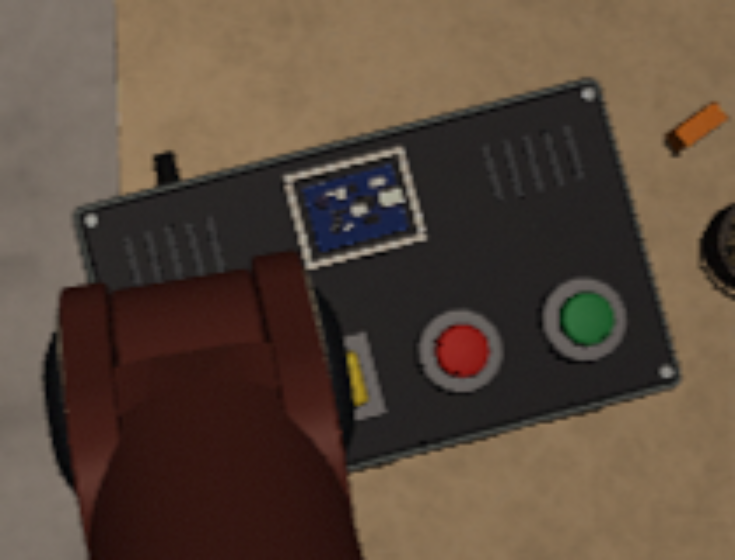

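Both the side and wrist depth put the real fingertip at about z=0.105, so it sits roughly 35 mm above the reported TCP. The xy position agrees. I'll trust the pictures and the force, and descend in small steps.

Emit:
arm_command --pt "0.008 0 0 0 0 0 0" --pt "0.008 0 0 0 0 0 0" --pt "0.004 0 0 0 0 0 0" --pt "0 0 0 0 0 0 0" --pt "0 0 0 0 0 0 0"

```text
t: 5.1
ee_pos: [0.504, -0.007, 0.049]
tcp_rot: [0.436, 0.557, -0.436, 0.557]
wrist_force: [0.3, -0.5, -0.6]
finger_gap: -0.0
```

```bash
python3 - <<'E'
from m import *
f=env.grab_frame("side"); C=cloud(f); cv2.imwrite("pics/side3.png",cv2.resize(f["pixels"][180:330,200:380],None,fx=4,fy=4))
for r in range(222,240,1): print(r,[ (c,C[r,c].round(3).tolist()) for c in (258,262,266)])
print(env.read_state()["wrist_force"].round(2))
E
```

```text
222 [(258, [0.495, -0.015, 0.115]), (262, [0.501, -0.056, 0.147]), (266, [0.509, -0.038, 0.132])]
223 [(258, [0.494, -0.017, 0.114]), (262, [0.501, -0.047, 0.137]), (266, [0.508, -0.039, 0.13])]
224 [(258, [0.494, -0.015, 0.11]), (262, [0.501, -0.043, 0.132]), (266, [0.509, -0.02, 0.112])]
225 [(258, [0.494, -0.017, 0.109]), (262, [0.501, -0.023, 0.113]), (266, [0.508, -0.022, 0.111])]
226 [(258, [0.494, -0.017, 0.107]), (262, [0.501, -0.022, 0.11]), (266, [0.508, -0.021, 0.108])]
227 [(258, [0.494, -0.018, 0.105]), (262, [0.501, -0.024, 0.11]), (266, [0.508, -0.021, 0.106])]
228 [(258, [0.494, -0.017, 0.102]), (262, [0.501, -0.023, 0.106]), (266, [0.508, -0.018, 0.101])]
229 [(258, [0.493, -0.018, 0.1]), (262, [0.501, -0.022, 0.103]), (266, [0.508, -0.022, 0.102])]
230 [(258, [0.493, -0.014, 0.095]), (262, [0.5, -0.021, 0.099]), (266, [0.508, -0.021, 0.099])]
231 [(258, [0.493, -0.015, 0.094]), (262, [0.5, -0.024, 0.1]), (266, [0.508, -0.017, 0.093])]
232 [(258, [0.493, -0.016, 0.091]), (262, [0.5, -0.023, 0.097]), (266, [0.507, -0.021, 0.094])]
233 [(258, [0.493, -0.014, 0.088]), (262, [0.5, -0.022, 0.094]), (266, [0.507, -0.02, 0.091])]
234 [(258, [0.493, 0.001, 0.072]), (262, [0.5, -0.022, 0.091]), (266, [0.507, -0.016, 0.085])]
235 [(258, [0.492, 0.001, 0.07]), (262, [0.5, -0.018, 0.085]), (266, [0.507, -0.012, 0.079])]
236 [(258, [0.492, -0.003, 0.071]), (262, [0.5, -0.009, 0.075]), (266, [0.507, -0.012, 0.077])]
237 [(258, [0.492, -0.004, 0.069]), (262, [0.499, -0.01, 0.073]), (266, [0.507, -0.013, 0.075])]
238 [(258, [0.492, -0.01, 0.072]), (262, [0.499, -0.013, 0.074]), (266, [0.506, -0.017, 0.076])]
239 [(258, [0.492, -0.011, 0.07]), (262, [0.499, -0.012, 0.071]), (266, [0.506, -0.019, 0.075])]
[-0.53 -0.05  0.52]
```

View pics/side3.png

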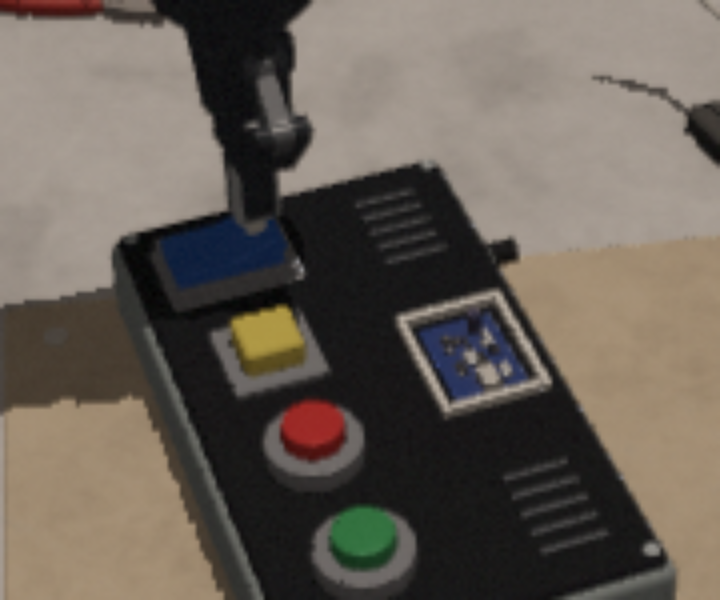

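The tip is at about 0.086 over the dotted end and lined up. I'll press down slowly.

Emit:
arm_command --pt "0.003 0 0 0 0 0 0" --pt "0.003 0 0 0 0 0 0" --pt "0.002 0 0 0 0 0 0" --pt "0 0 0 0 0 0 0"

```text
t: 5.55
ee_pos: [0.5044, -0.007, 0.0412]
tcp_rot: [0.436, 0.557, -0.436, 0.557]
wrist_force: [0.3, 0.4, 0.9]
finger_gap: 0.0001
```

Emit:
arm_command --pt "0.002 0 0 0 0 0 0" --pt "0.002 0 0 0 0 0 0" --pt "0 0 0 0 0 0 0"

```text
t: 5.85
ee_pos: [0.5044, -0.007, 0.0371]
tcp_rot: [0.436, 0.557, -0.436, 0.557]
wrist_force: [1.3, -0.0, 1.9]
finger_gap: -0.0002
```

Emit:
arm_command --pt "0.002 0 0 0 0 0 0" --pt "0.002 0 0 0 0 0 0" --pt "0 0 0 0 0 0 0"

```text
t: 6.15
ee_pos: [0.5049, -0.0069, 0.0359]
tcp_rot: [0.436, 0.556, -0.435, 0.557]
wrist_force: [-3.1, 1.1, 22.4]
finger_gap: -0.0003
```

```bash
python3 - <<'E'
from m import *
f=env.grab_frame("side"); C=cloud(f); cv2.imwrite("pics/side4.png",cv2.resize(f["pixels"][180:330,200:380],None,fx=4,fy=4))
print(env.read_state()["wrist_force"].round(2),env.read_state()["ee_pos"])
E
```

```text
[-2.8  -0.23 21.74] [ 0.50487158 -0.00694881  0.03588949]
```

View pics/side4.png

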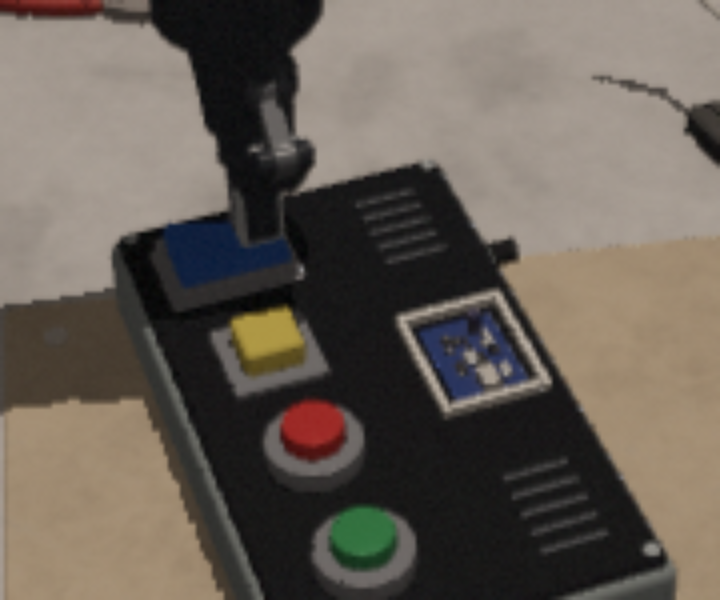

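The near end has risen and the force is 22 N, which looks like the stop. I'll add a small extra push, then lift and look.

Emit:
arm_command --pt "0.0008 0 0 0 0 0 0" --pt "0 0 0 0 0 0 0"

```text
t: 6.4
ee_pos: [0.5049, -0.007, 0.0358]
tcp_rot: [0.436, 0.556, -0.435, 0.558]
wrist_force: [-3.2, 0.2, 27.3]
finger_gap: -0.0002
```

Emit:
arm_command --pt "-0.01 0 0 0 0 0 0" --pt "-0.03 0 0 0 0 0 0" --pt "0 0 0.04 0 0 0 0" --pt "0 0 0.026 0 0 0 0" --pt "0 0 0 0 0 0 0"

```text
t: 6.9
ee_pos: [0.5191, -0.0769, 0.0719]
tcp_rot: [0.437, 0.555, -0.439, 0.555]
wrist_force: [0.3, -0.6, -0.4]
finger_gap: 0.0001
```

```bash
python3 - <<'E'
from m import *
for n in ["side","wrist"]:
    f=env.grab_frame(n); C=cloud(f); cv2.imwrite(f"pics/{n}5.png",cv2.resize(f["pixels"][180:330,200:380],None,fx=4,fy=4) if n=="side" else f["pixels"])
    h=np.array([.487,-.012]); a=np.array([.971,.24]); b=np.array([-.24,.971])
    u=(C[...,:2]-h)@a; v=(C[...,:2]-h)@b
    for s in range(-26,28,4):
        m=(abs(u-s/1000)<.002)&(abs(v)<.011)&(C[...,2]>.056)&(C[...,2]<.09); print(s,m.sum(),C[m][:,2].mean().round(4) if m.any() else None)
from d import off; off([.5035,-.076,.078-.036])
E
```

```text
-26 19 0.0645
-22 23 0.0733
-18 18 0.0737
-14 16 0.0736
-10 16 0.0721
-6 14 0.0709
-2 16 0.0698
2 15 0.069
6 15 0.0682
10 15 0.068
14 17 0.0683
18 15 0.0681
22 1 0.0702
26 0 None
-26 0 None
-22 21 0.0782
-18 212 0.0781
-14 296 0.0768
-10 299 0.0755
-6 307 0.0741
-2 300 0.0727
2 300 0.0714
6 270 0.0707
10 260 0.0705
14 274 0.0704
18 272 0.0705
22 278 0.0704
26 291 0.0701
t 7.0 [ 0.5185 -0.0715  0.0717] F [-0.3  1.4 -0.4]
[[-0.003  0.971  0.239]
 [ 0.     0.239 -0.971]
 [-1.    -0.003 -0.001]]
off [ 0.0297 -0.0155  0.0008]
```

View pics/side5.png

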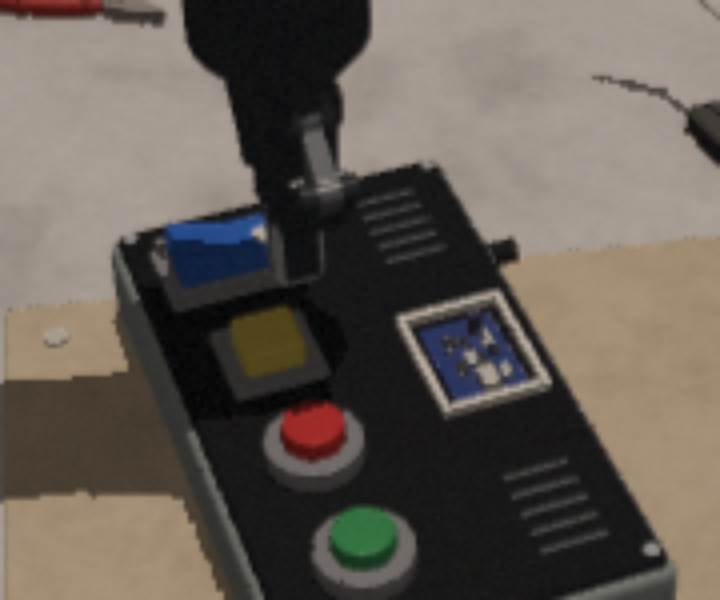

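View pics/wrist5.png

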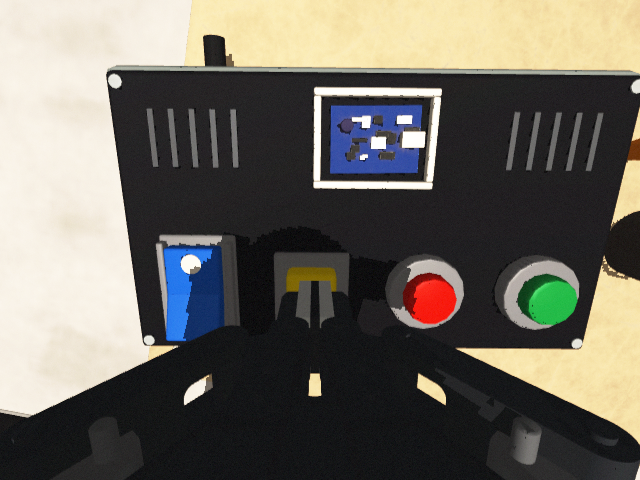

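The wrist depth shows the rocker's far half level at 0.0705 (specified 0.070 when on) and the near half raised, so the rocker is on. The tip now has to come back 15 mm to sit over the yellow key.

Emit:
arm_command --pt "0 -0.0155 0.0008 0 0 0 0" --pt "0.01 0 0 0 0 0 0" --pt "0.01 0 0 0 0 0 0" --pt "0 0 0 0 0 0 0" --pt "0 0 0 0 0 0 0"

```text
t: 7.5
ee_pos: [0.5052, -0.0748, 0.0517]
tcp_rot: [0.435, 0.558, -0.435, 0.557]
wrist_force: [0.0, 0.0, 0.1]
finger_gap: -0.0003
```

```bash
python3 - <<'E'
from m import *
for n in ["side","wrist"]:
    f=env.grab_frame(n); C=cloud(f); cv2.imwrite(f"pics/{n}6.png",cv2.resize(f["pixels"][180:330,200:380],None,fx=4,fy=4) if n=="side" else f["pixels"])
from d import off; off([.5035,-.076,.073-.036])
E
```

```text
t 7.6 [ 0.5056 -0.0752  0.0524] F [-0.2 -0.2 -0.1]
[[ 0.     0.971  0.241]
 [ 0.     0.241 -0.971]
 [-1.     0.    -0.   ]]
off [ 0.0154 -0.0023  0.0002]
```

View pics/side6.png

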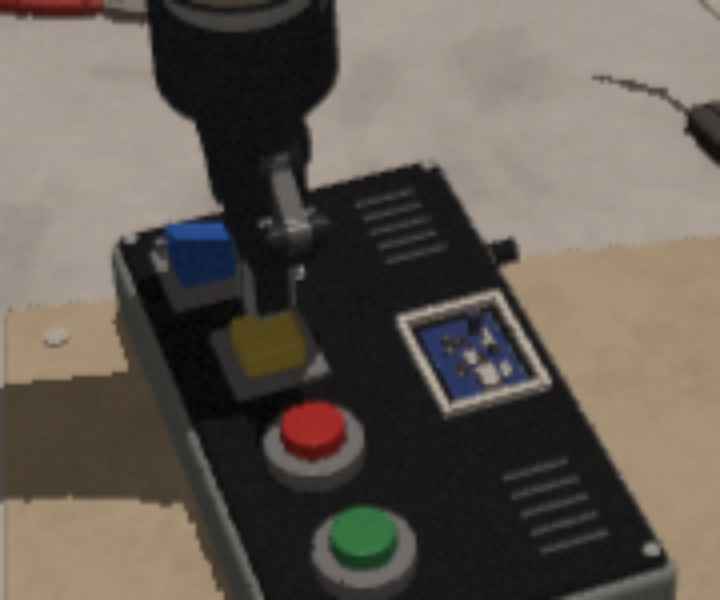

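View pics/wrist6.png

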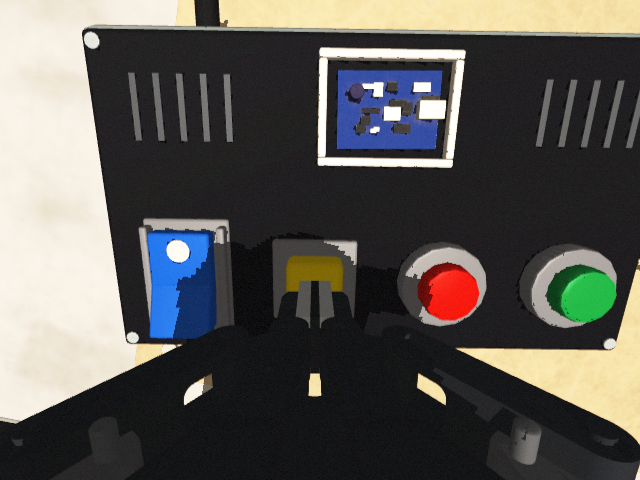

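The tip is centred over the yellow key: key at columns 287–343, fingers at 296–335. Key contact is expected at a tool z of about 0.037. I'll descend.

Emit:
arm_command --pt "0.006 -0.0015 0 0 0 0 0" --pt "0.005 0 0 0 0 0 0" --pt "0.003 0 0 0 0 0 0" --pt "0.002 0 0 0 0 0 0" --pt "0 0 0 0 0 0 0"

```text
t: 8.1
ee_pos: [0.5036, -0.076, 0.0362]
tcp_rot: [0.436, 0.557, -0.436, 0.557]
wrist_force: [-0.2, 1.2, -0.3]
finger_gap: -0.0001
```

Emit:
arm_command --pt "0.002 0 0 0 0 0 0" --pt "0.002 0 0 0 0 0 0" --pt "0 0 0 0 0 0 0"

```text
t: 8.4
ee_pos: [0.5038, -0.076, 0.0324]
tcp_rot: [0.436, 0.557, -0.436, 0.557]
wrist_force: [-0.2, 0.2, 1.2]
finger_gap: -0.0
```

Emit:
arm_command --pt "0.002 0 0 0 0 0 0" --pt "0.001 0 0 0 0 0 0" --pt "0 0 0 0 0 0 0"

```text
t: 8.7
ee_pos: [0.5039, -0.0761, 0.0307]
tcp_rot: [0.436, 0.557, -0.436, 0.557]
wrist_force: [-3.0, -0.4, 13.2]
finger_gap: 0.0001
```

Emit:
arm_command --pt "0.001 0 0 0 0 0 0" --pt "0 0 0 0 0 0 0" --pt "0 0 0 0 0 0 0"

```text
t: 9.0
ee_pos: [0.5039, -0.0761, 0.0306]
tcp_rot: [0.436, 0.556, -0.436, 0.557]
wrist_force: [-5.2, 0.8, 20.0]
finger_gap: -0.0002
```

```bash
python3 - <<'E'
from m import *
for n in ["side","wrist"]:
    f=env.grab_frame(n); C=cloud(f); cv2.imwrite(f"pics/{n}7.png",cv2.resize(f["pixels"][180:330,200:380],None,fx=4,fy=4) if n=="side" else f["pixels"])
    if n=="wrist":
        h=cv2.cvtColor(f["pixels"],cv2.COLOR_BGR2HSV); m=(abs(h[...,0].astype(int)-27)<8)&(h[...,1]>120)&(C[...,0]<.55)&(C[...,1]>-.1)&(C[...,1]<-.05); print(m.sum(),np.percentile(C[m][:,2],[5,25,50,75,95]).round(4))
from d import off; off([.5035,-.076,.073-.036])
E
```

```text
1233 [0.0606 0.0633 0.0644 0.0649 0.0657]
t 9.1 [ 0.5039 -0.0761  0.0306] F [-4.   0.5 20.1]
[[ 0.001  0.971  0.24 ]
 [-0.001  0.24  -0.971]
 [-1.     0.001  0.001]]
off [-0.0064 -0.0004 -0.0001]
```

View pics/side7.png

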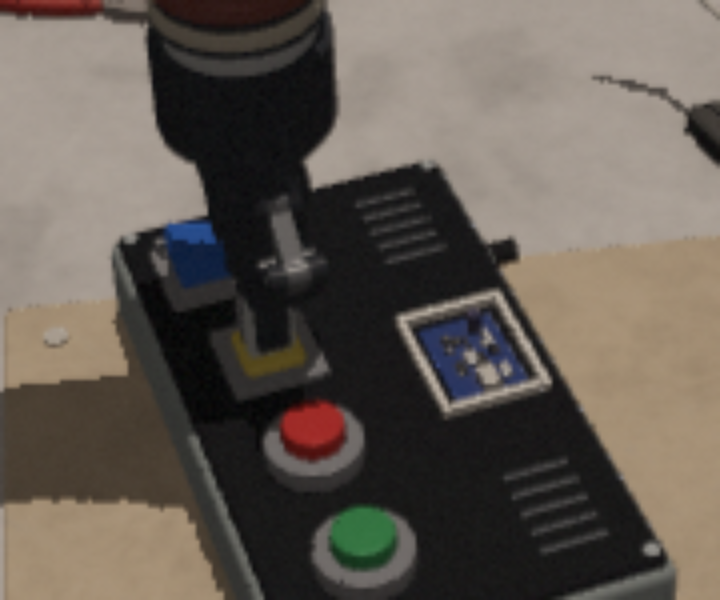

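View pics/wrist7.png

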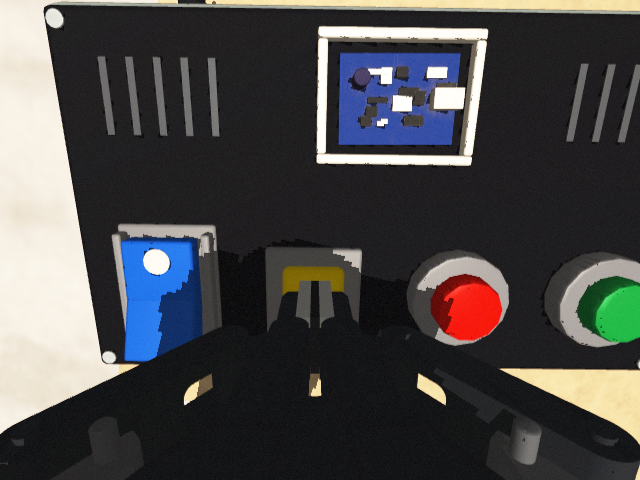

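The yellow top now reads 0.0645–0.0655 (fully in is 0.065) with 20 N on the stop, so the key is in. I'll lift and go high over the red button to the green one.

Emit:
arm_command --pt "-0.01 0 0 0 0 0 0" --pt "-0.03 0 0 0 0 0 0" --pt "-0.01 0 0 0 0 0 0" --pt "0 0 0.03 0 0 0 0" --pt "0 0 0.035 0 0 0 0"

```text
t: 9.6
ee_pos: [0.52, -0.1378, 0.0787]
tcp_rot: [0.435, 0.558, -0.434, 0.558]
wrist_force: [0.4, -1.3, -0.4]
finger_gap: -0.0001
```

Emit:
arm_command --pt "0 0 0.035 0 0 0 0" --pt "0 0 0.032 0 0 0 0" --pt "0 0 0 0 0 0 0" --pt "0 0 0 0 0 0 0"

```text
t: 10.0
ee_pos: [0.535, -0.2046, 0.0776]
tcp_rot: [0.436, 0.557, -0.436, 0.556]
wrist_force: [-0.0, 1.1, -0.5]
finger_gap: -0.0003
```

```bash
python3 - <<'E'
from m import *
for n in ["side","wrist"]:
    f=env.grab_frame(n); C=cloud(f); cv2.imwrite(f"pics/{n}8.png",cv2.resize(f["pixels"][180:330,200:380],None,fx=4,fy=4) if n=="side" else f["pixels"])
    h=cv2.cvtColor(f["pixels"],cv2.COLOR_BGR2HSV)
    for k,h0,y0,y1 in [("y",27,-.1,-.05),("g",68,-.23,-.18)]:
        m=(abs(h[...,0].astype(int)-h0)<15)&(h[...,1]>120)&(C[...,0]>.45)&(C[...,0]<.57)&(C[...,1]>y0)&(C[...,1]<y1)&(C[...,2]>.055)
        if m.any(): print(n,k,m.sum(),np.percentile(C[m][:,2],[5,50,95]).round(4),np.median(C[m],0).round(4))
    print([(round(d["p"],2),w(f,d["at"]).round(4)) for d in env.mark_of(f,"test_button_top")[:1]])
from d import off; off([.535,-.2035,.073-.035])
E
```

```text
side y 175 [0.0596 0.0627 0.065 ] [ 0.5021 -0.0785  0.0627]
side g 205 [0.0681 0.0744 0.0766] [ 0.5323 -0.2084  0.0744]
[(0.72, array([ 0.5309, -0.2072,  0.0758]))]
wrist y 2244 [0.0617 0.0649 0.0661] [ 0.5063 -0.0769  0.0649]
wrist g 1450 [0.0712 0.0769 0.0781] [ 0.5392 -0.2025  0.0769]
[(0.95, array([ 0.5356, -0.2027,  0.0791]))]
t 10.2 [ 0.5354 -0.2021  0.0783] F [ 0.4  0.3 -0.3]
[[-0.     0.97   0.243]
 [ 0.001  0.243 -0.97 ]
 [-1.    -0.    -0.001]]
off [ 0.0403 -0.0007  0.0013]
```

View pics/side8.png

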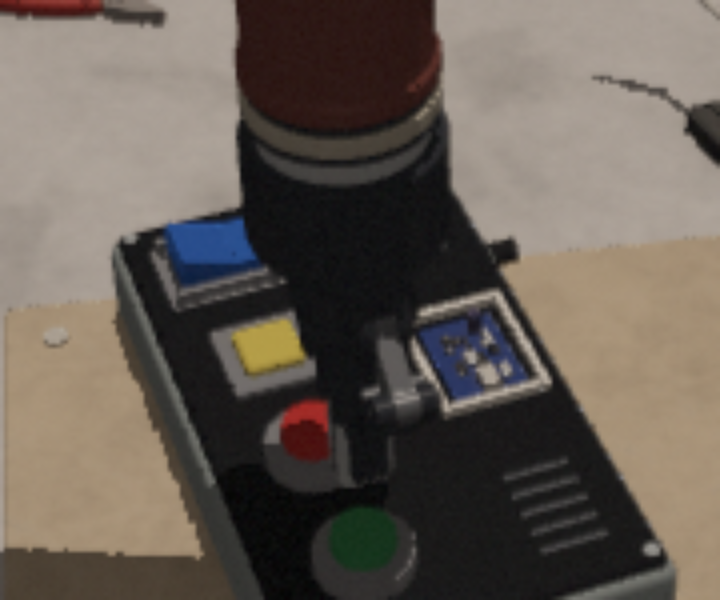

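View pics/wrist8.png

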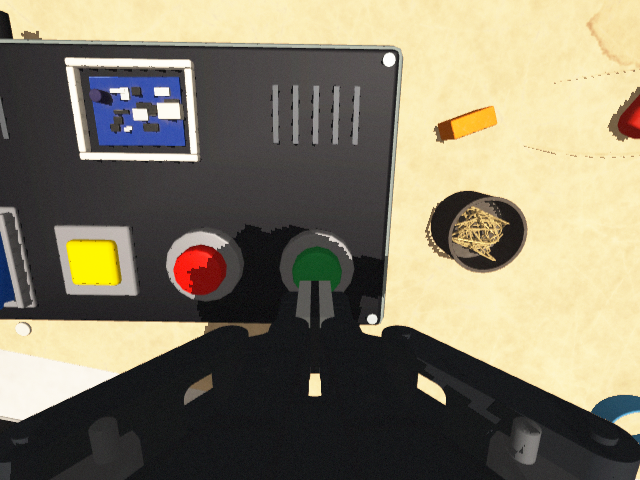

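Yellow stays in at 0.0649. The tool is centred over green, which is at (316,265) with the fingers at columns 297–334. I'll descend and press.

Emit:
arm_command --pt "0.01 0 0 0 0 0 0" --pt "0.01 0 0.001 0 0 0 0" --pt "0.01 0 0 0 0 0 0" --pt "0.003 0 0 0 0 0 0" --pt "0 0 0 0 0 0 0"

```text
t: 10.7
ee_pos: [0.535, -0.2049, 0.0444]
tcp_rot: [0.436, 0.558, -0.436, 0.556]
wrist_force: [-0.2, -0.6, 0.5]
finger_gap: -0.0002
```

Emit:
arm_command --pt "0.003 0 0 0 0 0 0" --pt "0.002 0 0 0 0 0 0" --pt "0.002 0 0 0 0 0 0" --pt "0 0 0 0 0 0 0"

```text
t: 11.1
ee_pos: [0.5361, -0.2052, 0.0389]
tcp_rot: [0.436, 0.556, -0.436, 0.557]
wrist_force: [-0.8, -0.2, 3.9]
finger_gap: 0.0004
```

Emit:
arm_command --pt "0.002 0 0 0 0 0 0" --pt "0.001 0 0 0 0 0 0" --pt "0 0 0 0 0 0 0"

```text
t: 11.4
ee_pos: [0.5362, -0.2052, 0.0369]
tcp_rot: [0.436, 0.556, -0.436, 0.557]
wrist_force: [-2.6, 0.8, 10.6]
finger_gap: -0.0003
```

Emit:
arm_command --pt "0.001 0 0 0 0 0 0" --pt "0 0 0 0 0 0 0" --pt "0 0 0 0 0 0 0"

```text
t: 11.7
ee_pos: [0.5362, -0.2053, 0.0368]
tcp_rot: [0.436, 0.556, -0.436, 0.557]
wrist_force: [-3.3, 1.7, 15.9]
finger_gap: 0.0002
```

```bash
python3 - <<'E'
from m import *
for n in ["side","wrist"]:
    f=env.grab_frame(n); C=cloud(f); cv2.imwrite(f"pics/{n}9.png",cv2.resize(f["pixels"][180:330,200:380],None,fx=4,fy=4) if n=="side" else f["pixels"])
    h=cv2.cvtColor(f["pixels"],cv2.COLOR_BGR2HSV)
    for k,h0,y0,y1 in [("y",27,-.1,-.05),("g",68,-.23,-.18),("r",2,-.16,-.12)]:
        m=(abs(h[...,0].astype(int)-h0)<15)&(h[...,1]>120)&(C[...,0]>.45)&(C[...,0]<.57)&(C[...,1]>y0)&(C[...,1]<y1)&(C[...,2]>.055)
        if m.any(): print(n,k,m.sum(),np.percentile(C[m][:,2],[5,50,75,95]).round(4))
from d import off; off([.535,-.2035,.073-.035])
E
```

```text
side y 105 [0.0592 0.0625 0.0633 0.0648]
side g 49 [0.066  0.0678 0.0692 0.0704]
side r 105 [0.0671 0.0738 0.0747 0.0762]
wrist y 3506 [0.0616 0.0648 0.0653 0.066 ]
wrist g 456 [0.0677 0.07   0.0707 0.0715]
wrist r 3287 [0.0699 0.0769 0.0774 0.078 ]
t 11.8 [ 0.5362 -0.2053  0.0368] F [-3.9  1.6 15.4]
[[ 0.002  0.971  0.24 ]
 [-0.001  0.24  -0.971]
 [-1.     0.001  0.001]]
off [-0.0012 -0.0007 -0.002 ]
```

View pics/side9.png

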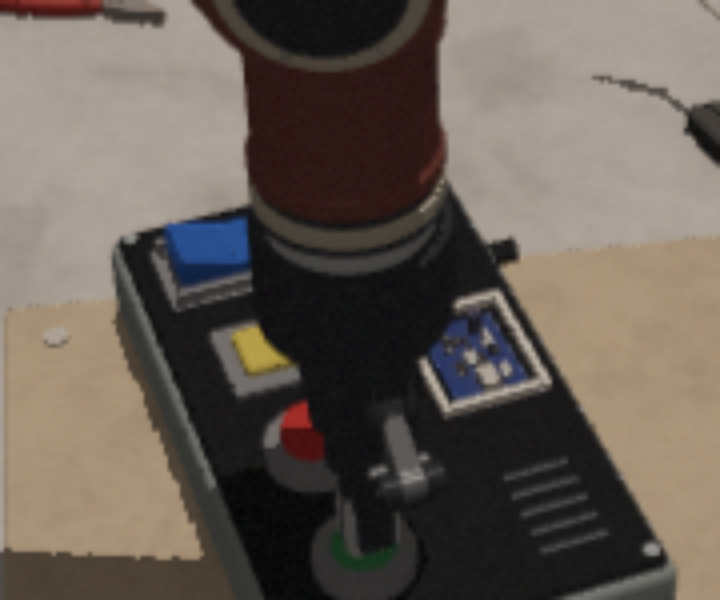

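View pics/wrist9.png

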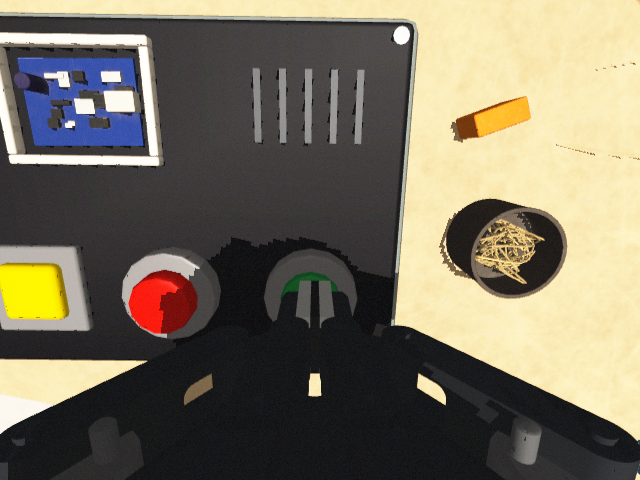

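Green dropped from 0.077 to about 0.0705, the full 6 mm, and is held with about 15 N. Red is unchanged at 0.077, and the board, relay and tin look undisturbed. I'll hand in.

```bash
python3 -c "
from h import *
print(env.hand_in()); s=env.read_state(); print(s['t'],s['wrist_force'].round(1))"
```

```text
the job is handed in; nothing more can be done
None
the job is handed in; nothing more can be done
```

The test was run in the order asked and handed in at about t = 11.8 s, with the green button still held down.

- **Blue rocker:** pressed at its dotted end until it met the stop at about 27 N. Afterwards its far half lay level at 0.0705 m (0.070 expected when on).
- **Yellow key:** pushed in to the stop at about 20 N. After release its top stayed at 0.065 m, the height for fully in.
- **Green button:** pressed 6 mm, from 0.077 to about 0.0705 m, and held against its stop with about 15 N.
- **Red button:** I passed above it only, and its top still read 0.077 m in the last picture.
- **Surroundings:** the board, relay and tin looked undisturbed in the last wrist picture. The battery was not looked at again at the end, but the arm never went near it.

**Disagreements:**
- The real fingertip sat about 35 mm higher than the reported TCP, so I set the heights from the depth pictures and the force.
- The green and red button tops read about 4 mm above their listed 0.073 m; green's 6 mm stroke still matched.
- The force reading right after hand-in could not be taken, because the interface had already closed.

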